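# Fetch the tin from behind the pepper mill and the herb jar

## Task

Get the tin out from the back of the wooden spice tray: first clear the pepper mill and the red-capped herb jar that stand in front of it over to the steel side tray, standing upright, and only when both are there set the tin upright in the middle of the chopping board. Then put the mill and the herb jar back upright in the spice tray, each on exactly the place where it stood at the start. Tip nothing over, and leave the two other jars in the spice tray where they are.

Things in the scene. Friction and masses are not known exactly. Their poses are not given: they have to be found in the camera images.
- pepper_mill: The pepper mill: turned brown wooden mill with black head, the tallest thing in the spice tray, round, loose, about 0.21 kg. Foot 53 mm wide, head up to 42 mm wide, 209 mm tall in all. The wooden body reaches up to 140 mm; the black head lies from 141 to 198 mm and can be gripped; it does not turn. Origin: centre of the underside; z up its axis. It starts on the left or the right of the two front (robot-side) places of the spice tray.
- herb_jar: The herb jar: round glass jar with red cap and blue label, loose, about 0.11 kg, 45 mm wide, 109 mm tall; the cap is 44 mm wide from 88 mm up to 109 mm. Origin: centre of the underside; z up. It starts on the other of the two front places.
- tomato_tin: The tin: a round food tin with red and white label and pale gold rim, loose, about 0.18 kg, 57 mm in diameter, 72 mm tall. Origin: centre of the underside; z up. It starts on the middle place of the back row of the spice tray, a jar on either side of it and the mill and the herb jar in front of it.
- spice_jar_a: Bystander: spice jar with black-brown cap, grey on top, and brown-and-white label, 44 mm wide, 96 mm tall, loose; stands beside the tin at one end of the back row and stays there. Origin: centre of the underside.
- spice_jar_b: Bystander: spice jar with brown cap, golden on top, and yellowish label, 44 mm wide, 96 mm tall, loose; stands beside the tin at the other end of the back row and stays there. Origin: centre of the underside.
- spice_tray: The spice tray: low brown wooden tray, fixed, 154 mm (x) by 200 mm (y), rim 18 mm high and 6 mm thick, floor 6 mm above the worktop, small steel handles on its y ends reaching 113 mm from the centre. Origin: centre of the underside; its front, -x, faces the robot more or less. Five flat round dark inlays in the floor mark the places, in tray x, y (mm): front row (-34, 31) and (-34, -31), back row (30, 0), (30, 62), (30, -62). Things start within 2 mm of these in x and y.
- side_tray: The side tray: shallow bright steel tray, fixed, 240 mm (its x) by 130 mm (its y), rim 12 mm high and 4 mm thick, inner floor 4 mm above the worktop. Origin: centre of the underside; its long side points away from the robot. Stands to the left or the right of the spice tray; room for the mill and the jar one behind the other.
- chopping_board: The chopping board: pale wooden board, fixed, 200 mm (its x) by 140 mm (its y), 16 mm thick, with a dark groove round its edge. Origin: centre of the underside. Stands on the other side of the spice tray. The tin goes on its middle.

How it is judged:
On the way, in this order (a step that is already met when the one before it is completed fails the run):
1. mill and herb jar both stand released on the side tray, the tin still in its place (x of pepper_mill in the frame of side_tray between -0.114 and 0.114 m and y of pepper_mill in the frame of side_tray between -0.059 and 0.059 m and z of each of pepper_mill, herb_jar in the frame of side_tray below 0.012 m and angle between each of pepper_mill, herb_jar's own z axis and vertical below 0.12 rad and linear speed of each of pepper_mill, herb_jar below 0.03 m/s and contact force between each of pepper_mill, herb_jar and the fingers below 0.1 N and x of herb_jar in the frame of side_tray between -0.114 and 0.114 m and y of herb_jar in the frame of side_tray between -0.059 and 0.059 m and distance of tomato_tin from where it was at the start of the episode below 0.02 m), for 0.2 s.
2. the tin stands released on the middle of the chopping board, mill and herb jar still on the side tray (horizontal distance between tomato_tin and chopping_board below 0.02 m and z of tomato_tin in the frame of chopping_board between -0.024 and 0.024 m and z of tomato_tin in the frame of chopping_board above 0.012 m and angle between each of tomato_tin, pepper_mill, herb_jar's own z axis and vertical below 0.12 rad and linear speed of each of tomato_tin, pepper_mill, herb_jar below 0.03 m/s and contact force between each of tomato_tin, pepper_mill, herb_jar and the fingers below 0.1 N and x of pepper_mill in the frame of side_tray between -0.114 and 0.114 m and y of pepper_mill in the frame of side_tray between -0.059 and 0.059 m and z of each of pepper_mill, herb_jar in the frame of side_tray below 0.012 m and x of herb_jar in the frame of side_tray between -0.114 and 0.114 m and y of herb_jar in the frame of side_tray between -0.059 and 0.059 m), for 0.2 s.
At the end, for the whole second after the job is handed in: The mill and the herb jar stand upright (within 0.12 rad) and at rest within 15 mm of where each stood at the start; the tin stands upright on the chopping board within 20 mm of its middle; the two other jars stand upright within 15 mm of their start (distance of each of pepper_mill, herb_jar, spice_jar_a, spice_jar_b from where it was at the start of the episode below 0.015 m and angle between each of pepper_mill, herb_jar, tomato_tin, spice_jar_a, spice_jar_b's own z axis and vertical below 0.12 rad and linear speed of each of pepper_mill, herb_jar, tomato_tin below 0.03 m/s and horizontal distance between tomato_tin and chopping_board below 0.02 m and z of tomato_tin in the frame of chopping_board between -0.024 and 0.024 m and z of tomato_tin in the frame of chopping_board above 0.012 m and contact force between tomato_tin and the fingers below 0.1 N); the robot touches nothing.
It fails at once if the mill, herb jar, tin or one of the other jars is tipped by more than 0.5 rad (angle between any of pepper_mill, herb_jar, tomato_tin, spice_jar_a, spice_jar_b's own z axis and vertical above 0.5 rad).
It fails at once if one of the two other jars is shoved or lifted more than 20 mm from its place (distance of any of spice_jar_a, spice_jar_b from where it was at the start of the episode above 0.02 m).
It also fails if it takes over 118 s, if anything falls off the work surface, if the arm or the gripper's body presses on something with over 40 N, if the wrist force passes 120 N, or if a joint passes its speed limit or range.

## Robot

A 7-joint arm with a two-finger parallel gripper is mounted at the origin on a cart in front of the work surface, level with it; the furniture and walls round the work are solid. World frame = base frame: x ahead of the robot, y to its left, z up, the work surface at z = 0. Lengths are in m, angles in rad, forces in N, time in s.
With the tool pointing down it reaches from about 0.4 to 0.875 m from the base axis. Payload 6.5 kg.
Tool frame: the origin (TCP) lies between the finger pads; the fingertips stand 14 mm ahead of it and the grasp point (between the pads) lies 5 mm behind it (arm.finger_overhang is the distance from the TCP to the fingertips, in m); y points along the fingers, z is the direction in which the jaws open and shut, and the axes are right-handed (so a half turn about y gives the same grasp; the last joint's range is limited). The gripper opens to 88 mm and grips with 3 to 60 N. Pads are 18 mm wide; open, the fingers measure 123 mm over their backs; the gripper's body (75 mm by 187 mm) begins 45 mm behind the grasp point.
Start: joints at [1.094, 0.536, -0.004, 1.538, 0.003, 1.067, -0.071], TCP at [0.26, -0.596, 0.253] pointing down, gripper open.
Joint ranges: [-2.7, 2.7], [-0.37, 2.16], [-1.27, 1.26], [0.24, 2.4], [-1.31, 4.45], [0.19, 1.91], [-2.76, 2.76]. Speed limits (rad/s): [2.39, 2.39, 3.14, 3.14, 3.14, 3.14, 3.14].

## Interface

Orientations are given as a 3x3 rotation matrix whose columns are the frame's x, y, z axes.
In Python, from plant import arm gives the robot as it stands. The module is installed in compiled form; this text tells all that it offers.
- The arm moves only by the tool jog_arm, never from a script. Its argument "commands" is a list of rows, each an object with "travel": the shift along the world's x, y, z in units of 25 mm (1.0 is 25 mm), a list of three; "turn": the turn about the world's z in units of 5 degrees (1.0 is 5 degrees); "gripper": the gripper command: -1 is fully open, 1 is shut, values between are in proportion. In form: [{"travel": [tx, ty, tz], "turn": turn, "gripper": gripper}, ...]. A call has 1 to 8 rows; each row shifts and turns the pose as measured when the row begins; what a row does not reach is not made up. A row lasts 1/8 s, in which the tool goes at most 62.5 mm and 10.7 degrees, less where a joint would pass 70% of its speed; a pose out of reach is approached as far as the arm can. A call is refused whole if a number of a shift passes 1 or a number of a turn 1, either way. A call with a gripper value outside its range is refused whole. The fingers move at their own pace and stop on an object; "grip_force" is the grip in N (left out, the last holds). Time passes only in rows, so rows that do not move let the fingers close. It gives the time, the measured TCP pose, the force and the opening at its end, in the units of the state.
- arm.get_state(): the state, without advancing time (a new reading comes with each control period).
- arm.grab_frame(name): name is "side" or "top"; returns a dict with "frame" (400x640x3 uint8, red, green, blue), "fx", "fy", "cx", "cy" (pixels), "R" (3x3) and "t" (3): a world point X has camera coordinates R X + t. Camera axes: x right, y down, z forward; pixel columns grow to the right and rows downward; lengths in m; the calibration is good to about 2 mm. A picture is of the moment at which its call begins. There is no depth.
- arm.finish_job(): hands the job in, once; it reports no verdict.
The state is a dict: "t": time; "q": joint angles; "dq": joint speeds; "tau": joint torques, N m; "position": TCP position; "tool_rot": TCP orientation; "force": force on the tool from outside, world axes, zero at the start; "ft_torque": the same for the moment, N m; "grip_width": finger opening in m.
Only numpy, scipy, OpenCV 4.12 (cv2) and the standard library are available. Lean on these libraries where they do the work, as an engineer would, in place of code of your own. Each camera call takes 0.05 s, during which the arm holds its last target. There are 200 camera calls.

## Working session

There is one attempt and no reset: what is moved stays moved. The work goes in short steps, Python scripts to look and compute and a tool call to move; the robot and the scene stay as the last step left them, time stands still between calls to the robot, and variables do not carry over. Pictures are saved under pics/ and viewed, about 12 in all and at most 16, crops included, and the job is handed in when it is done.

Besides the shell and the picture viewer there is one more tool, called after ">>>" as a command line: name --argument value ..., lists and objects as JSON in quotes. jog_arm: Moves the arm, as the interface text tells. Its arguments: {"type":"object","properties":{"commands":{"type":"array"},"grip_force":{"type":"number"}},"required":["commands"]}

```bash
mkdir -p pics; cat > h.py <<'E'
import numpy as np, cv2, json
from plant import arm
def grab(n,f):
    d=arm.grab_frame(n); cv2.imwrite(f'pics/{f}.png',cv2.cvtColor(d['frame'],cv2.COLOR_RGB2BGR))
    np.savez(f'pics/{f}.npz',**{k:np.array(v) for k,v in d.items()}); return d
def load(f): return np.load(f'pics/{f}.npz')
def ray(d,u,v):
    R=d['R'];c=-R.T@d['t'];w=R.T@np.array([(u-d['cx'])/d['fx'],(v-d['cy'])/d['fy'],1]);return c,w
def onz(d,u,v,z):
    c,w=ray(d,u,v);return c+w*(z-c[2])/w[2]
def proj(d,X):
    p=d['R']@np.array(X)+d['t'];return d['fx']*p[0]/p[2]+d['cx'],d['fy']*p[1]/p[2]+d['cy']
def tri(a,pa,b,pb):
    c1,w1=ray(a,*pa);c2,w2=ray(b,*pb)
    s=np.linalg.lstsq(np.c_[w1,-w2],c2-c1,rcond=None)[0]
    p,q=c1+w1*s[0],c2+w2*s[1];return (p+q)/2,np.linalg.norm(p-q)
E
python3 - <<'E'
from h import *
for n in('side','top'):
    d=grab(n,n+'0');print(n,d['fx'],d['cx'],d['cy'],-d['R'].T@d['t'],d['R'].round(3).tolist())
s=arm.get_state();print(s)
E
```

```text
side 485.50307835226863 319.5455061659517 198.28138955567394 [ 0.4152213  -0.80671779  1.13787029] [[0.997, -0.08, -0.009], [-0.07, -0.807, -0.587], [0.04, 0.585, -0.81]]
top 516.4192010536387 308.29221543531594 210.86069397451956 [ 0.304523   -0.0143401   1.40293875] [[0.008, -1.0, -0.012], [-0.992, -0.007, -0.129], [0.129, 0.013, -0.992]]
{'t': 0.1, 'q': array([ 1.09379967,  0.53708206, -0.00441633,  1.53875659,  0.00261329,
        1.06730522, -0.07119626]), 'dq': array([ 0.00080521, -0.00195789, -0.00050126, -0.00115768,  0.00029153,
        0.00032696, -0.00150817]), 'tau': array([ 2.40690300e-03, -5.72089005e+01,  9.93661545e-01, -2.52232879e+01,
       -5.62466215e-02,  1.34171193e-02,  4.39043106e-05]), 'position': array([ 0.25933431, -0.59544973,  0.25193921]), 'tool_rot': array([[-9.16777897e-01, -7.40881361e-04,  3.99396719e-01],
       [-3.99397383e-01,  1.35663941e-03, -9.16776903e-01],
       [ 1.37385592e-04, -9.99998805e-01, -1.53964310e-03]]), 'force': array([0.11950135, 0.83947058, 0.7481777 ]), 'ft_torque': array([0.02237813, 0.01971868, 0.04241585]), 'grip_width': 0.08849022576399658}
```

View pics/side0.png

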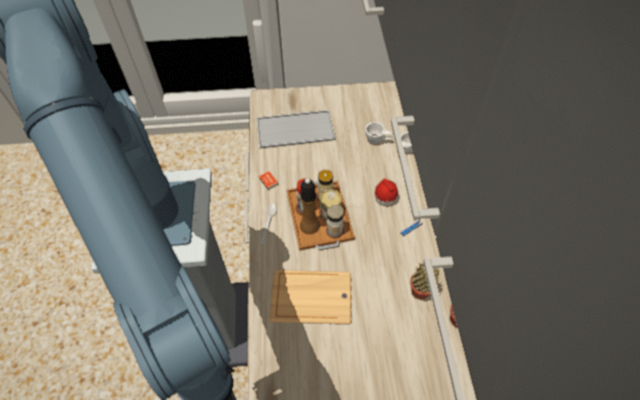

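View pics/top0.png

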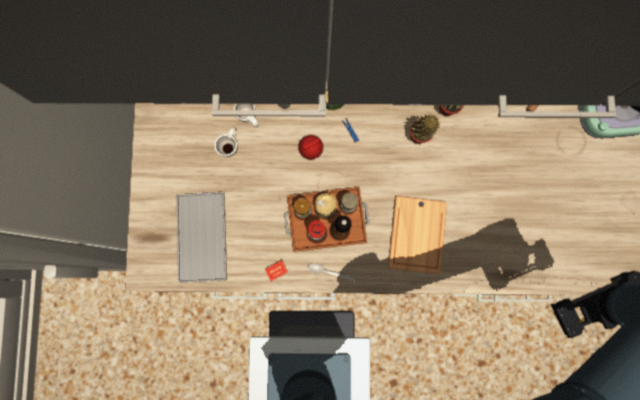

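The side view shows the steel tray at about (296,129), the spice tray at (321,214) and the board at (312,297). In the top view these are at (202,237), (326,218) and (418,233), with the mill front right at (341,225) and the red herb jar front left at (316,230). I'll enlarge both.

```bash
python3 - <<'E'
from h import *
a=cv2.imread('pics/top0.png');b=cv2.imread('pics/side0.png')
cv2.imwrite('pics/top0c.png',cv2.resize(a[178:258,280:380],None,fx=8,fy=7.5,interpolation=cv2.INTER_CUBIC)[:600])
cv2.imwrite('pics/side0c.png',cv2.resize(b[160:260,270:370],(600,600),interpolation=cv2.INTER_CUBIC))
cv2.imwrite('pics/top0d.png',cv2.resize(a[180:290,170:450],(800,314),interpolation=cv2.INTER_CUBIC))
E
```

```text
(no output)
```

View pics/top0c.png

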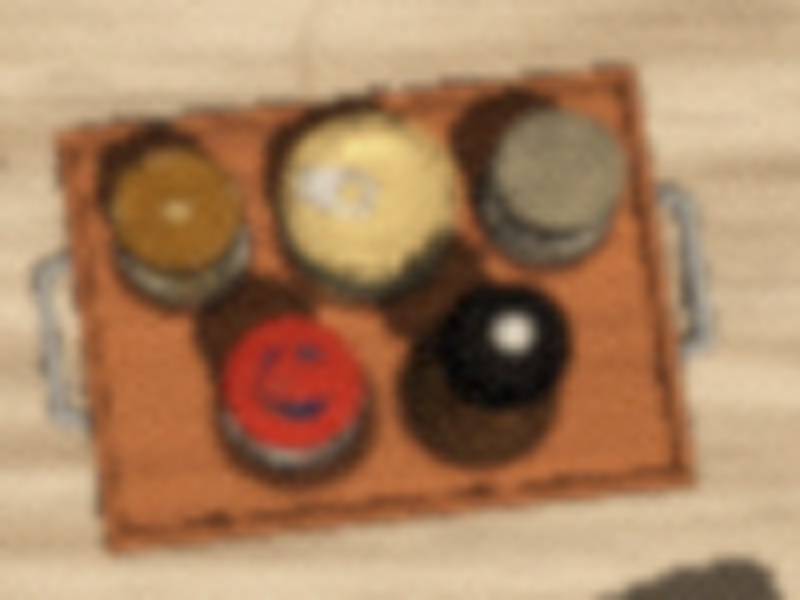

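View pics/side0c.png

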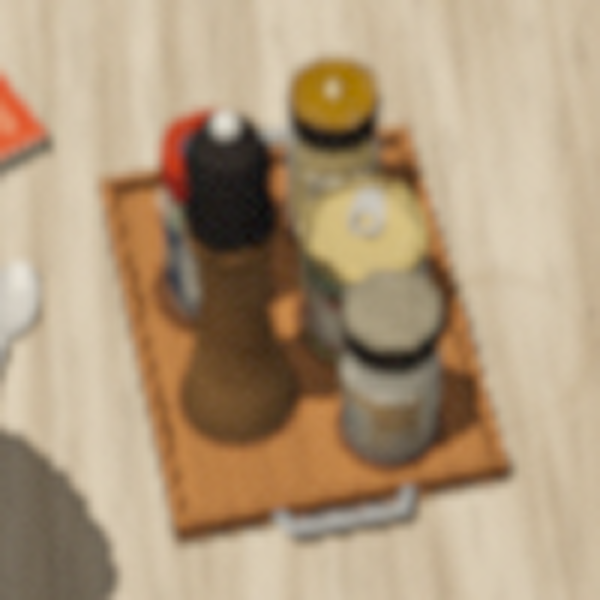

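View pics/top0d.png

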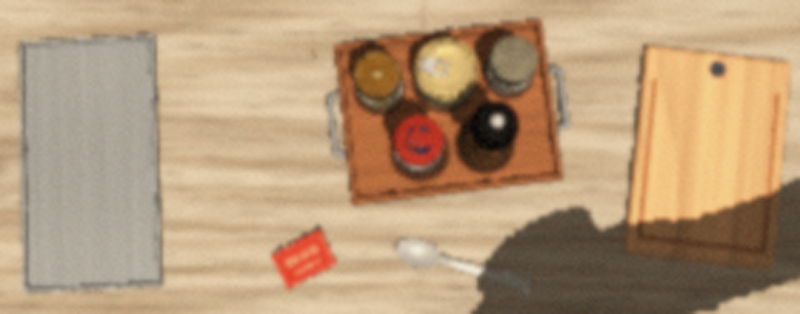

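```bash
python3 - <<'E'
from h import *
T=load('top0');S=load('side0')
tc=lambda x,y:(280+x/8-.5,178+y/7.5-.5); sc=lambda x,y:(270+x/6-.5,160+y/6-.5); td=lambda x,y:(170+x/2.857-.5,180+y/2.857-.5)
for n,a,b in [('tin',(367,197),(367,230)),('a',(558,168),(393,309)),('b',(177,212),(334,97)),('milltip',(512,333),(226,122))]:
    print(n,*tri(T,tc(*a),S,sc(*b)))
for a,b in zip([(58,133),(632,65),(692,483),(110,550)],[(405,130),(508,470),(180,535),(103,182)]): print('rim',*tri(T,tc(*a),S,sc(*b)))
def rect(pts,n):
    p=np.array(pts)[:,:2];c=p.mean(0);print(n,'ctr',c,'sides',np.linalg.norm(p-np.roll(p,-1,0),axis=1),'ang',[np.degrees(np.arctan2(*(p[i]-p[j])[::-1])) for i,j in((0,3),(1,2),(0,1),(3,2))]);return c
rt=[onz(T,*tc(*a),.018) for a in [(58,133),(632,65),(692,483),(110,550)]]
rect(rt,'spiceT'); rect([onz(S,*sc(*a),.018) for a in [(405,130),(508,470),(180,535),(103,182)]],'spiceS')
rect([onz(T,*td(*a),.012) for a in [(22,42),(155,36),(161,284),(26,290)]],'side')
rect([onz(T,*td(*a),.016) for a in [(643,46),(789,60),(774,268),(627,250)]],'board')
rect([onz(S,*a,.016) for a in [(351.5,272),(350.5,323),(272,322),(274.5,271)]],'boardS')
rect([onz(S,*a,.012) for a in [(331,111.5),(335,137),(261,146),(258,118)]],'sideS')
for n,a,z in[('tin',(367,197),.078),('a',(558,168),.102),('b',(177,212),.102),('herb',(295,383),.115),('milltip',(512,333),.213),('millfoot',(479,388),.03)]: print(n,onz(T,*tc(*a),z))
E
```

```text
tin [ 0.49681021 -0.04087051  0.07625683] 0.0026157636241481512
a [ 0.50288445 -0.10121291  0.1006429 ] 0.0010928540956988669
b [0.48772565 0.02011766 0.09716838] 0.001588532512168987
milltip [ 0.43482475 -0.08030567  0.21212234] 0.002112612634318004
rim [0.52723576 0.06306893 0.01368357] 0.0001301954585771485
rim [ 0.55391035 -0.13250265  0.01166337] 4.507181344746758e-05
rim [ 0.40333968 -0.15214282  0.00901686] 0.002719916359344147
rim [0.37743603 0.04367097 0.01397274] 0.002549657687735408
spiceT ctr [ 0.46418114 -0.04429509] sides [0.19654983 0.15268235 0.19640398 0.15190338] ang [np.float64(7.3689307884379245), np.float64(7.3150884151280655), np.float64(97.65675190672931), np.float64(97.42973878893129)]
spiceS ctr [ 0.4658621  -0.04822727] sides [0.19778136 0.14979441 0.19966854 0.14911351] ang [np.float64(7.277925181040375), np.float64(8.001067469844935), np.float64(97.66103471479938), np.float64(97.46544636829924)]
side ctr [0.41421235 0.2928961 ] sides [0.12764066 0.23558056 0.12676694 0.23563508] ang [np.float64(3.2674349695342393), np.float64(3.0550015706278084), np.float6
[... 260 characters left out ...]
69424322)]
boardS ctr [ 0.42837977 -0.29431193] sides [0.13658716 0.18908171 0.1369717  0.19818536] ang [np.float64(-5.695763673759404), np.float64(-5.568262551280043), np.float64(82.16738781548543), np.float64(85.98240649574427)]
sideS ctr [0.41989578 0.29106005] sides [0.11457828 0.23359553 0.1236953  0.23982631] ang [np.float64(2.072661076040283), np.float64(4.298808271959659), np.float64(90.90513579038036), np.float64(93.95936852718947)]
tin [ 0.495243   -0.04094637  0.078     ]
a [ 0.50212779 -0.10116529  0.102     ]
b [0.48625192 0.01991689 0.102     ]
herb [ 0.42705062 -0.01793389  0.115     ]
milltip [ 0.43367249 -0.08035827  0.213     ]
millfoot [ 0.43379082 -0.07951004  0.03      ]
```

>>> jog_arm --commands '[{"travel":[1,1,0],"turn":-1,"gripper":-1},{"travel":[1,1,0],"turn":-1,"gripper":-1},{"travel":[1,1,0],"turn":-1,"gripper":-1},{"travel":[1,1,0],"turn":-0.2,"gripper":-1},{"travel":[1,1,0],"turn":0,"gripper":-1},{"travel":[1,1,0],"turn":0,"gripper":-1},{"travel":[1,1,0],"turn":0,"gripper":-1},{"travel":[0,1,0],"turn":0,"gripper":-1}]' --grip_force 20

```text
t: 1.1
position: [0.4362, -0.3887, 0.2482]
tool_rot: [[-0.993, -0.005, 0.118], [-0.118, 0.006, -0.993], [0.004, -1.0, -0.007]]
force: [-0.5, -0.1, 0.7]
grip_width: 0.0881
```

>>> jog_arm --commands '[{"travel":[0,1,0],"turn":0,"gripper":-1},{"travel":[0,1,0],"turn":0,"gripper":-1},{"travel":[0,1,0],"turn":0,"gripper":-1},{"travel":[0,1,0],"turn":0,"gripper":-1},{"travel":[0,1,0],"turn":0,"gripper":-1},{"travel":[0,1,0],"turn":0,"gripper":-1},{"travel":[0,1,0],"turn":0,"gripper":-1},{"travel":[0,1,0],"turn":0,"gripper":-1}]'

```text
t: 2.1
position: [0.4343, -0.1805, 0.2456]
tool_rot: [[-0.993, -0.01, 0.119], [-0.119, 0.009, -0.993], [0.009, -1.0, -0.01]]
force: [0.4, 0.2, 0.2]
grip_width: 0.0883
```

>>> jog_arm --commands '[{"travel":[0,1,0],"turn":0,"gripper":-1},{"travel":[0,1,0],"turn":0,"gripper":-1},{"travel":[0,1,0],"turn":0,"gripper":-1},{"travel":[0,1,0],"turn":0,"gripper":-1},{"travel":[0,0,0],"turn":0,"gripper":-1}]'

```text
t: 2.72
position: [0.4328, -0.0754, 0.2446]
tool_rot: [[-0.992, -0.013, 0.122], [-0.122, 0.01, -0.992], [0.011, -1.0, -0.011]]
force: [0.4, -0.0, 0.8]
grip_width: 0.0878
```

>>> jog_arm --commands '[{"travel":[0.07,-0.2,0],"turn":0,"gripper":-1},{"travel":[0,0,-1],"turn":0,"gripper":-1},{"travel":[0,0,-1],"turn":0,"gripper":-1},{"travel":[0,0,-0.7],"turn":0,"gripper":-1},{"travel":[0,0,0],"turn":0,"gripper":-1}]'

```text
t: 3.35
position: [0.4351, -0.0882, 0.1754]
tool_rot: [[-0.993, -0.011, 0.114], [-0.114, 0.007, -0.993], [0.011, -1.0, -0.008]]
force: [0.4, -0.1, 0.4]
grip_width: 0.0884
```

```bash
python3 - <<'E'
from h import *
s=arm.get_state();print(s['position'],s['q'].round(3))
grab('top','top1');grab('side','side1')
a=cv2.imread('pics/top1.png')[170:260,280:390];b=cv2.imread('pics/side1.png')[150:260,260:370]
cv2.imwrite('pics/m1.png',np.hstack([cv2.resize(a,(440,360)),cv2.resize(b,(360,360))]))
E
```

```text
[ 0.43510233 -0.0882211   0.17539195] [ 0.235  0.319 -0.155  2.113  0.064  0.726 -1.418]
```

View pics/m1.png

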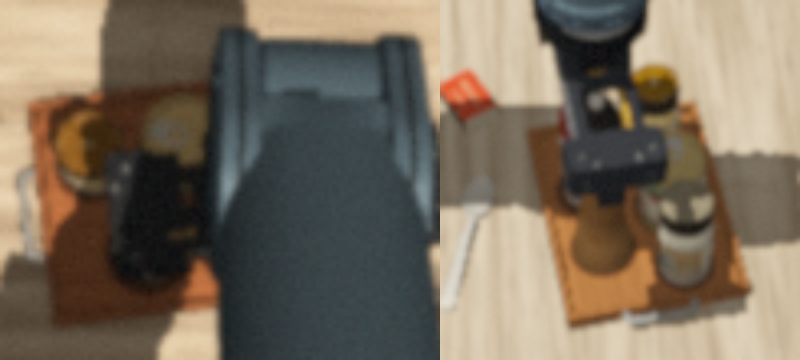

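The crop shows the fingers straddling the black head at right-panel (615,165), and nothing has moved. y is 8 mm off, so I'll correct that and then grip.

>>> jog_arm --commands '[{"travel":[0,0.32,0],"turn":0,"gripper":-1},{"travel":[0,0,0],"turn":0,"gripper":-1}]'

```text
t: 3.7
position: [0.4371, -0.0799, 0.178]
tool_rot: [[-0.994, -0.006, 0.113], [-0.113, 0.006, -0.994], [0.006, -1.0, -0.007]]
force: [-0.1, 0.6, -0.7]
grip_width: 0.0882
```

>>> jog_arm --commands '[{"travel":[-0.1,0,-0.1],"turn":0,"gripper":0.3},{"travel":[0,0,0],"turn":0,"gripper":0.7},{"travel":[0,0,0],"turn":0,"gripper":1},{"travel":[0,0,0],"turn":0,"gripper":1},{"travel":[0,0,0],"turn":0,"gripper":1}]'

```text
t: 4.32
position: [0.4348, -0.08, 0.176]
tool_rot: [[-0.993, -0.005, 0.114], [-0.114, 0.006, -0.993], [0.004, -1.0, -0.006]]
force: [0.3, -0.5, 0.5]
grip_width: 0.0399
```

>>> jog_arm --commands '[{"travel":[0,0,1],"turn":0,"gripper":1},{"travel":[0,0,1],"turn":0,"gripper":1},{"travel":[0,0,1],"turn":0,"gripper":1},{"travel":[0,0,1],"turn":0,"gripper":1},{"travel":[0,0,1],"turn":0,"gripper":1},{"travel":[0,0,0.6],"turn":0,"gripper":1},{"travel":[0,0.5,0],"turn":0,"gripper":1},{"travel":[0,1,0],"turn":0,"gripper":1}]'

```text
t: 5.32
position: [0.4309, -0.042, 0.317]
tool_rot: [[-0.994, -0.013, 0.11], [-0.11, 0.007, -0.994], [0.012, -1.0, -0.008]]
force: [-0.3, -0.0, -2.2]
grip_width: 0.0391
```

>>> jog_arm --commands '[{"travel":[0.2,1,0],"turn":-0.3,"gripper":1},{"travel":[0.2,1,0],"turn":-0.3,"gripper":1},{"travel":[0.2,1,0],"turn":0,"gripper":1},{"travel":[0.2,1,0],"turn":0,"gripper":1},{"travel":[0.2,1,0],"turn":0,"gripper":1},{"travel":[0.2,1,0],"turn":0,"gripper":1},{"travel":[0.2,1,0],"turn":0,"gripper":1},{"travel":[0.2,1,0],"turn":0,"gripper":1}]'

```text
t: 6.32
position: [0.4638, 0.1709, 0.3073]
tool_rot: [[-0.998, -0.029, 0.062], [-0.062, 0.007, -0.998], [0.028, -1.0, -0.009]]
force: [0.2, 0.3, -3.0]
grip_width: 0.0391
```

>>> jog_arm --commands '[{"travel":[0.1,1,0],"turn":0,"gripper":1},{"travel":[0,1,0],"turn":0,"gripper":1},{"travel":[0,1,0],"turn":0,"gripper":1},{"travel":[0,1,0],"turn":0,"gripper":1},{"travel":[0,0.5,0],"turn":0,"gripper":1},{"travel":[0,0,0],"turn":0,"gripper":1}]'

```text
t: 7.08
position: [0.4593, 0.2917, 0.2997]
tool_rot: [[-0.997, -0.041, 0.069], [-0.069, 0.005, -0.998], [0.041, -0.999, -0.007]]
force: [-0.2, 0.3, -2.7]
grip_width: 0.0389
```

>>> jog_arm --commands '[{"travel":[0.3,0.1,-1],"turn":0,"gripper":1},{"travel":[0,0,-1],"turn":0,"gripper":1},{"travel":[0,0,-1],"turn":0,"gripper":1},{"travel":[0,0,-1],"turn":0,"gripper":1},{"travel":[0,0,-0.5],"turn":0,"gripper":1},{"travel":[0,0,-0.2],"turn":0,"gripper":1},{"travel":[0,0,0],"turn":0,"gripper":1}]'

```text
t: 7.95
position: [0.4684, 0.2875, 0.1786]
tool_rot: [[-0.997, -0.04, 0.061], [-0.061, 0.001, -0.998], [0.04, -0.999, -0.003]]
force: [-0.2, 0.7, -2.5]
grip_width: 0.0392
```

>>> jog_arm --commands '[{"travel":[0,0.2,-0.1],"turn":0,"gripper":1},{"travel":[0,0,-0.1],"turn":0,"gripper":1},{"travel":[0,0,0],"turn":0,"gripper":1}]'

```text
t: 8.32
position: [0.4693, 0.2937, 0.1751]
tool_rot: [[-0.997, -0.037, 0.061], [-0.062, 0.003, -0.998], [0.037, -0.999, -0.005]]
force: [-0.7, -0.5, -1.5]
grip_width: 0.0394
```

Partly supported now. I'll lower slightly and release gradually.

>>> jog_arm --commands '[{"travel":[0,0,-0.08],"turn":0,"gripper":1},{"travel":[0,0,0],"turn":0,"gripper":0.1},{"travel":[0,0,0],"turn":0,"gripper":-0.3},{"travel":[0,0,0],"turn":0,"gripper":-1},{"travel":[0,0,0],"turn":0,"gripper":-1}]' --grip_force 15

```text
t: 8.95
position: [0.4706, 0.2949, 0.1751]
tool_rot: [[-0.998, -0.034, 0.061], [-0.062, 0.005, -0.998], [0.033, -0.999, -0.007]]
force: [0.7, -0.6, 0.2]
grip_width: 0.0672
```

>>> jog_arm --commands '[{"travel":[0,0,1],"turn":0,"gripper":-1},{"travel":[0,0,1],"turn":0,"gripper":-1},{"travel":[0,0,1],"turn":0,"gripper":-1},{"travel":[0,-1,0],"turn":0,"gripper":-1},{"travel":[0,-1,0],"turn":0,"gripper":-1},{"travel":[-0.2,-1,0],"turn":0,"gripper":-1},{"travel":[-0.2,-1,0],"turn":0,"gripper":-1},{"travel":[-0.2,-1,0],"turn":0,"gripper":-1}]'

```text
t: 9.95
position: [0.4544, 0.1684, 0.2523]
tool_rot: [[-0.997, -0.034, 0.065], [-0.066, 0.006, -0.998], [0.033, -0.999, -0.008]]
force: [-0.2, -0.3, -0.0]
grip_width: 0.0877
```

>>> jog_arm --commands '[{"travel":[-0.2,-1,-0.2],"turn":0.3,"gripper":-1},{"travel":[-0.2,-1,-0.5],"turn":0.3,"gripper":-1},{"travel":[-0.2,-1,-0.5],"turn":0,"gripper":-1},{"travel":[-0.2,-1,-0.5],"turn":0,"gripper":-1},{"travel":[-0.2,-1,-0.5],"turn":0,"gripper":-1},{"travel":[0,-1,-0.5],"turn":0,"gripper":-1},{"travel":[0,-1,0],"turn":0,"gripper":-1},{"travel":[0,0,0],"turn":0,"gripper":-1}]'

```text
t: 10.95
position: [0.4281, -0.0136, 0.1835]
tool_rot: [[-0.993, -0.032, 0.116], [-0.116, 0.004, -0.993], [0.031, -0.999, -0.008]]
force: [-0.4, 0.9, 0.8]
grip_width: 0.0886
```

>>> jog_arm --commands '[{"travel":[0,0,-1],"turn":0,"gripper":-1},{"travel":[0,0,-1],"turn":0,"gripper":-1},{"travel":[0,0,-0.5],"turn":0,"gripper":-1},{"travel":[0,0,0],"turn":0,"gripper":-1}]'

```text
t: 11.45
position: [0.4297, -0.0096, 0.1206]
tool_rot: [[-0.992, -0.028, 0.119], [-0.12, 0.006, -0.993], [0.027, -1.0, -0.009]]
force: [0.4, 0.9, 0.5]
grip_width: 0.0882
```

```bash
python3 - <<'E'
from h import *
s=arm.get_state();print(s['position'])
grab('top','top2');grab('side','side2')
a=cv2.imread('pics/top2.png')[170:290,160:380];b=cv2.imread('pics/side2.png')[90:260,245:365]
cv2.imwrite('pics/m2.png',np.hstack([cv2.resize(a,(440,240)),np.zeros((240,0,3),'uint8')]))
A=cv2.resize(a,(480,262));B=cv2.resize(b,(310,440));c=np.zeros((440,790,3),'uint8');c[:262,:480]=A;c[:,480:]=B;cv2.imwrite('pics/m2.png',c)
E
```

```text
[ 0.42974742 -0.00962925  0.12057908]
```

View pics/m2.png

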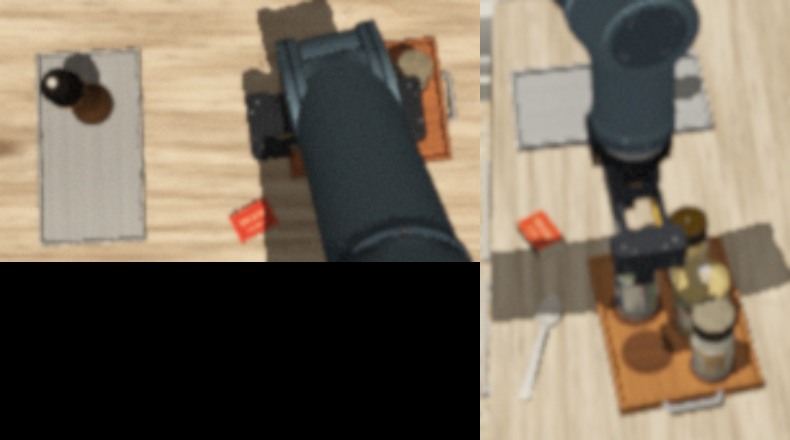

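The mill stands upright on the steel tray with its foot at (93,103). In the right panel the gripper is over the herb jar at (640,280). I'll correct y and grip.

>>> jog_arm --commands '[{"travel":[-0.1,-0.33,0],"turn":0,"gripper":-1},{"travel":[0,0,-0.6],"turn":0,"gripper":-1},{"travel":[0,0,-0.2],"turn":0,"gripper":-1},{"travel":[0,0,0],"turn":0,"gripper":-1}]'

```text
t: 12.05
position: [0.4288, -0.019, 0.1013]
tool_rot: [[-0.993, -0.024, 0.118], [-0.118, 0.006, -0.993], [0.023, -1.0, -0.008]]
force: [0.8, 0.0, -0.0]
grip_width: 0.0879
```

>>> jog_arm --commands '[{"travel":[-0.05,0,-0.1],"turn":0,"gripper":0.3},{"travel":[0,0,0],"turn":0,"gripper":0.7},{"travel":[0,0,0],"turn":0,"gripper":1},{"travel":[0,0,0],"turn":0,"gripper":1},{"travel":[0,0,0],"turn":0,"gripper":1}]'

```text
t: 12.68
position: [0.4277, -0.0187, 0.099]
tool_rot: [[-0.993, -0.023, 0.118], [-0.119, 0.006, -0.993], [0.022, -1.0, -0.009]]
force: [-0.5, 1.2, -0.4]
grip_width: 0.0434
```

>>> jog_arm --commands '[{"travel":[0,0,0.5],"turn":0,"gripper":1},{"travel":[0,0,1],"turn":0,"gripper":1},{"travel":[0,0,1],"turn":0,"gripper":1},{"travel":[0,0,1],"turn":0,"gripper":1},{"travel":[0,0,1],"turn":0,"gripper":1}]'

```text
t: 13.3
position: [0.4257, -0.0186, 0.2162]
tool_rot: [[-0.993, -0.026, 0.119], [-0.119, 0.006, -0.993], [0.026, -1.0, -0.009]]
force: [0.1, -0.7, -1.7]
grip_width: 0.0429
```

>>> jog_arm --commands '[{"travel":[-0.2,1,0],"turn":-0.3,"gripper":1},{"travel":[-0.2,1,0],"turn":-0.3,"gripper":1},{"travel":[-0.2,1,0],"turn":0,"gripper":1},{"travel":[-0.2,1,0],"turn":0,"gripper":1},{"travel":[-0.2,1,0],"turn":0,"gripper":1},{"travel":[-0.2,1,0],"turn":0,"gripper":1},{"travel":[-0.2,1,0],"turn":0,"gripper":1},{"travel":[-0.2,1,0],"turn":0,"gripper":1}]'

```text
t: 14.3
position: [0.3851, 0.185, 0.2245]
tool_rot: [[-0.998, -0.016, 0.06], [-0.06, 0.006, -0.998], [0.016, -1.0, -0.007]]
force: [-0.3, 0.4, -1.0]
grip_width: 0.0435
```

>>> jog_arm --commands '[{"travel":[-0.2,1,0],"turn":0,"gripper":1},{"travel":[-0.2,1,0],"turn":0,"gripper":1},{"travel":[0,1,0],"turn":0,"gripper":1},{"travel":[0,1,0],"turn":0,"gripper":1},{"travel":[0,0.2,0],"turn":0,"gripper":1},{"travel":[0,0,0],"turn":0,"gripper":1}]'

```text
t: 15.05
position: [0.3732, 0.2932, 0.2284]
tool_rot: [[-0.998, -0.014, 0.063], [-0.063, 0.006, -0.998], [0.013, -1.0, -0.007]]
force: [0.2, -0.2, -1.5]
grip_width: 0.0433
```

>>> jog_arm --commands '[{"travel":[-0.5,0,-1],"turn":0,"gripper":1},{"travel":[0,0,-1],"turn":0,"gripper":1},{"travel":[0,0,-1],"turn":0,"gripper":1},{"travel":[0,0,-1],"turn":0,"gripper":1},{"travel":[0,0,-0.6],"turn":0,"gripper":1},{"travel":[0,0,-0.2],"turn":0,"gripper":1},{"travel":[0,0,0],"turn":0,"gripper":1}]'

```text
t: 15.92
position: [0.3632, 0.2857, 0.1071]
tool_rot: [[-0.998, -0.01, 0.054], [-0.054, 0.002, -0.999], [0.01, -1.0, -0.003]]
force: [0.4, -0.3, -0.9]
grip_width: 0.0435
```

>>> jog_arm --commands '[{"travel":[0,0.1,-0.25],"turn":0,"gripper":1},{"travel":[0,0,-0.1],"turn":0,"gripper":1},{"travel":[0,0,0],"turn":0,"gripper":1}]'

```text
t: 16.3
position: [0.3641, 0.2892, 0.0992]
tool_rot: [[-0.999, -0.008, 0.054], [-0.054, 0.004, -0.999], [0.008, -1.0, -0.005]]
force: [0.0, 1.0, -0.9]
grip_width: 0.0436
```

>>> jog_arm --commands '[{"travel":[0,0,-0.08],"turn":0,"gripper":1},{"travel":[0,0,0],"turn":0,"gripper":1}]'

```text
t: 16.55
position: [0.3642, 0.2893, 0.0973]
tool_rot: [[-0.998, -0.008, 0.054], [-0.054, 0.004, -0.999], [0.007, -1.0, -0.005]]
force: [0.1, -1.0, -1.4]
grip_width: 0.0435
```

>>> jog_arm --commands '[{"travel":[0,0,-0.06],"turn":0,"gripper":1},{"travel":[0,0,0],"turn":0,"gripper":1}]'

```text
t: 16.8
position: [0.3654, 0.29, 0.0967]
tool_rot: [[-0.999, -0.005, 0.054], [-0.054, 0.006, -0.999], [0.005, -1.0, -0.006]]
force: [-0.0, -0.4, -0.3]
grip_width: 0.0432
```

>>> jog_arm --commands '[{"travel":[0,0,0],"turn":0,"gripper":0.0},{"travel":[0,0,0],"turn":0,"gripper":-1},{"travel":[0,0,0],"turn":0,"gripper":-1},{"travel":[0,0,0],"turn":0,"gripper":-1},{"travel":[0,0,0.6],"turn":0,"gripper":-1},{"travel":[0,0,1],"turn":0,"gripper":-1},{"travel":[0,0,1],"turn":0,"gripper":-1},{"travel":[0,0,1],"turn":0,"gripper":-1}]'

```text
t: 17.8
position: [0.3641, 0.2895, 0.1905]
tool_rot: [[-0.998, -0.008, 0.055], [-0.055, 0.004, -0.998], [0.007, -1.0, -0.005]]
force: [0.6, -0.5, 0.1]
grip_width: 0.0882
```

>>> jog_arm --commands '[{"travel":[0,0,1],"turn":0,"gripper":-1},{"travel":[0,0,1],"turn":0,"gripper":-1},{"travel":[0,-1,0],"turn":1,"gripper":-1},{"travel":[0.4,-1,0],"turn":1,"gripper":-1},{"travel":[0.4,-1,0],"turn":1,"gripper":-1},{"travel":[0.4,-1,0],"turn":1,"gripper":-1},{"travel":[0.4,-1,0],"turn":1,"gripper":-1},{"travel":[0.4,-1,0],"turn":1,"gripper":-1}]'

```text
t: 18.8
position: [0.4148, 0.1388, 0.2528]
tool_rot: [[-0.824, -0.001, 0.567], [-0.567, 0.009, -0.824], [-0.004, -1.0, -0.008]]
force: [0.1, 0.2, -0.7]
grip_width: 0.0881
```

>>> jog_arm --commands '[{"travel":[0.4,-1,0],"turn":1,"gripper":-1},{"travel":[0.4,-1,0],"turn":1,"gripper":-1},{"travel":[0.4,-1,0],"turn":1,"gripper":-1},{"travel":[0.4,-1,0],"turn":1,"gripper":-1},{"travel":[0.4,-0.8,0],"turn":1,"gripper":-1},{"travel":[0.4,-0.8,0],"turn":1,"gripper":-1},{"travel":[0.4,-0.8,0],"turn":1,"gripper":-1},{"travel":[0.4,-0.8,0],"turn":1,"gripper":-1}]'

```text
t: 19.8
position: [0.4963, -0.0469, 0.261]
tool_rot: [[-0.242, -0.001, 0.97], [-0.97, 0.009, -0.242], [-0.008, -1.0, -0.003]]
force: [0.7, -0.2, 0.8]
grip_width: 0.088
```

>>> jog_arm --commands '[{"travel":[0,0.2,-0.5],"turn":1,"gripper":-1},{"travel":[0,0,-1],"turn":1,"gripper":-1},{"travel":[0,0,-1],"turn":1,"gripper":-1},{"travel":[0,0,-1],"turn":1,"gripper":-1},{"travel":[0,0,-0.5],"turn":0.4,"gripper":-1},{"travel":[0,0,0],"turn":0,"gripper":-1}]'

```text
t: 20.55
position: [0.498, -0.0441, 0.1645]
tool_rot: [[0.148, 0.003, 0.989], [-0.989, 0.008, 0.148], [-0.008, -1.0, 0.004]]
force: [-0.3, -0.3, 0.7]
grip_width: 0.0879
```

```bash
python3 - <<'E'
from h import *
s=arm.get_state();print(s['position'])
grab('top','top3');grab('side','side3')
a=cv2.imread('pics/top3.png')[170:290,160:380];b=cv2.imread('pics/side3.png')[90:260,245:365]
A=cv2.resize(a,(480,262));B=cv2.resize(b,(310,440));c=np.zeros((440,790,3),'uint8');c[:262,:480]=A;c[:,480:]=B;cv2.imwrite('pics/m3.png',c)
E
```

```text
[ 0.49798293 -0.04405041  0.16445231]
```

View pics/m3.png

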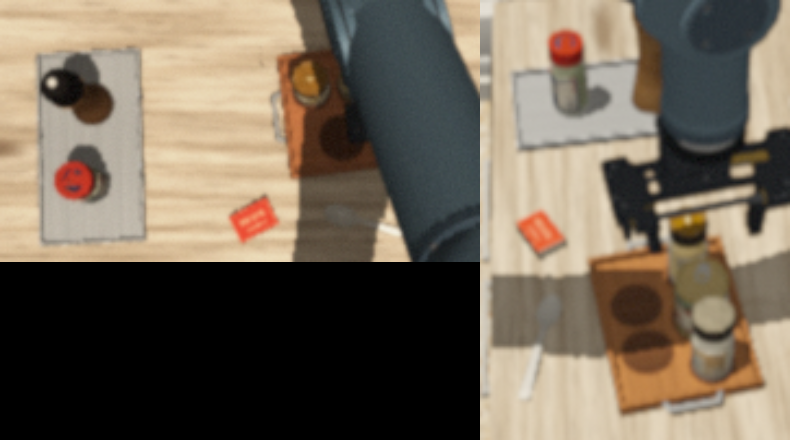

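Mill and herb jar both stand upright on the steel tray, with the red cap at (75,182) and the mill foot at (93,103). The gripper is over the tin, so I'll align and descend.

>>> jog_arm --commands '[{"travel":[-0.1,0.12,-1],"turn":-0.2,"gripper":-1},{"travel":[0,0,-1],"turn":0,"gripper":-1},{"travel":[0,0,-0.7],"turn":0,"gripper":-1},{"travel":[0,0,0],"turn":0,"gripper":-1}]'

```text
t: 21.15
position: [0.4997, -0.0413, 0.1002]
tool_rot: [[0.126, 0.013, 0.992], [-0.992, 0.006, 0.126], [-0.005, -1.0, 0.014]]
force: [-0.5, -0.6, -0.3]
grip_width: 0.088
```

>>> jog_arm --commands '[{"travel":[-0.2,0,-0.7],"turn":0,"gripper":-1},{"travel":[0,0,-0.5],"turn":0,"gripper":-1},{"travel":[0,0,-0.3],"turn":0,"gripper":-1},{"travel":[0,0,0],"turn":0,"gripper":-1}]'

```text
t: 21.65
position: [0.4978, -0.0414, 0.0644]
tool_rot: [[0.125, 0.019, 0.992], [-0.992, 0.006, 0.125], [-0.003, -1.0, 0.019]]
force: [0.7, 0.0, 0.6]
grip_width: 0.0882
```

>>> jog_arm --commands '[{"travel":[-0.1,0,-0.16],"turn":0,"gripper":-1},{"travel":[0,0,0],"turn":0,"gripper":0},{"travel":[0,0,0],"turn":0,"gripper":0.5},{"travel":[0,0,0],"turn":0,"gripper":1},{"travel":[0,0,0],"turn":0,"gripper":1}]'

```text
t: 22.28
position: [0.4963, -0.0414, 0.0612]
tool_rot: [[0.125, 0.021, 0.992], [-0.992, 0.006, 0.125], [-0.003, -1.0, 0.022]]
force: [1.6, 0.0, -0.9]
grip_width: 0.0569
```

>>> jog_arm --commands '[{"travel":[0,0,0.5],"turn":0,"gripper":1},{"travel":[0,0,1],"turn":0,"gripper":1},{"travel":[0,0,1],"turn":0,"gripper":1},{"travel":[0,0,1],"turn":0,"gripper":1},{"travel":[0,0,1],"turn":0,"gripper":1},{"travel":[0,0,0.5],"turn":0,"gripper":1},{"travel":[0,0,0],"turn":0,"gripper":1}]'

```text
t: 23.15
position: [0.494, -0.0414, 0.1927]
tool_rot: [[0.125, 0.019, 0.992], [-0.992, 0.005, 0.125], [-0.003, -1.0, 0.019]]
force: [0.0, -1.2, -2.0]
grip_width: 0.0567
```

>>> jog_arm --commands '[{"travel":[-0.3,-1,0],"turn":0,"gripper":1},{"travel":[-0.3,-1,0],"turn":0,"gripper":1},{"travel":[-0.3,-1,0],"turn":0,"gripper":1},{"travel":[-0.3,-1,0],"turn":0,"gripper":1},{"travel":[-0.3,-1,0],"turn":0,"gripper":1},{"travel":[-0.3,-1,0],"turn":0,"gripper":1},{"travel":[-0.3,-1,0],"turn":0,"gripper":1},{"travel":[-0.3,-1,0],"turn":0,"gripper":1}]'

```text
t: 24.15
position: [0.4271, -0.2435, 0.1851]
tool_rot: [[0.131, 0.007, 0.991], [-0.991, 0.011, 0.131], [-0.01, -1.0, 0.008]]
force: [-0.1, -0.6, -1.8]
grip_width: 0.0568
```

>>> jog_arm --commands '[{"travel":[-0.3,-1,-0.5],"turn":0,"gripper":1},{"travel":[0,-0.5,-1],"turn":0,"gripper":1},{"travel":[0,0,-1],"turn":0,"gripper":1},{"travel":[0,0,-1],"turn":0,"gripper":1},{"travel":[0,0,-0.5],"turn":0,"gripper":1},{"travel":[0,0,0],"turn":0,"gripper":1}]'

```text
t: 24.9
position: [0.4148, -0.2832, 0.0772]
tool_rot: [[0.127, -0.001, 0.992], [-0.992, 0.015, 0.127], [-0.015, -1.0, 0.001]]
force: [0.4, 0.5, -2.8]
grip_width: 0.0571
```

>>> jog_arm --commands '[{"travel":[0.42,-0.33,0.08],"turn":0,"gripper":1},{"travel":[0,0,-0.15],"turn":0,"gripper":1},{"travel":[0,0,0],"turn":0,"gripper":1}]'

```text
t: 25.28
position: [0.4276, -0.2928, 0.0772]
tool_rot: [[0.127, 0.002, 0.992], [-0.992, 0.013, 0.127], [-0.013, -1.0, 0.004]]
force: [-0.1, -0.7, -1.1]
grip_width: 0.0561
```

>>> jog_arm --commands '[{"travel":[0,0,-0.15],"turn":0,"gripper":1},{"travel":[0,0,-0.1],"turn":0,"gripper":1},{"travel":[0,0,0],"turn":0,"gripper":1}]'

```text
t: 25.65
position: [0.4275, -0.2928, 0.0713]
tool_rot: [[0.127, 0.002, 0.992], [-0.992, 0.012, 0.127], [-0.012, -1.0, 0.004]]
force: [-0.8, 0.5, -0.1]
grip_width: 0.0567
```

Contact at the expected 0.071. I'll release and lift.

>>> jog_arm --commands '[{"travel":[0,0,-0.04],"turn":0,"gripper":1},{"travel":[0,0,0],"turn":0,"gripper":0},{"travel":[0,0,0],"turn":0,"gripper":-1},{"travel":[0,0,0],"turn":0,"gripper":-1},{"travel":[0,0,0],"turn":0,"gripper":-1},{"travel":[0,0,0.5],"turn":0,"gripper":-1},{"travel":[0,0,1],"turn":0,"gripper":-1},{"travel":[0,0,1],"turn":0,"gripper":-1}]'

```text
t: 26.65
position: [0.4267, -0.2921, 0.1351]
tool_rot: [[0.128, -0.0, 0.992], [-0.992, 0.014, 0.128], [-0.014, -1.0, 0.002]]
force: [-0.2, 0.6, -0.8]
grip_width: 0.088
```

>>> jog_arm --commands '[{"travel":[0,0,1],"turn":-1,"gripper":-1},{"travel":[0,0,1],"turn":-1,"gripper":-1},{"travel":[0,0,1],"turn":-1,"gripper":-1},{"travel":[0,1,0.8],"turn":-1,"gripper":-1},{"travel":[0,1,0],"turn":-1,"gripper":-1},{"travel":[0,1,0],"turn":-1,"gripper":-1},{"travel":[0,1,0],"turn":-1,"gripper":-1},{"travel":[0,1,0],"turn":-1,"gripper":-1}]'

```text
t: 27.65
position: [0.4282, -0.1654, 0.2425]
tool_rot: [[-0.561, 0.018, 0.828], [-0.828, 0.002, -0.561], [-0.012, -1.0, 0.013]]
force: [-1.0, 0.5, 0.3]
grip_width: 0.0882
```

>>> jog_arm --commands '[{"travel":[0,1,0],"turn":-1,"gripper":-1},{"travel":[0,1,0],"turn":-1,"gripper":-1},{"travel":[0,1,0],"turn":-1,"gripper":-1},{"travel":[0,1,0],"turn":-1,"gripper":-1},{"travel":[0,1,0],"turn":-1,"gripper":-1},{"travel":[0,1,0],"turn":-1,"gripper":-1},{"travel":[-0.2,1,0],"turn":-1,"gripper":-1},{"travel":[-0.2,1,0],"turn":-1,"gripper":-1}]'

```text
t: 28.65
position: [0.4178, 0.0426, 0.249]
tool_rot: [[-0.967, 0.021, 0.253], [-0.253, -0.013, -0.967], [-0.017, -1.0, 0.018]]
force: [-0.8, 0.5, 0.1]
grip_width: 0.0884
```

>>> jog_arm --commands '[{"travel":[-0.3,1,0],"turn":-0.8,"gripper":-1},{"travel":[-0.3,1,0],"turn":-0.8,"gripper":-1},{"travel":[-0.3,1,0],"turn":-0.8,"gripper":-1},{"travel":[-0.3,1,0],"turn":0,"gripper":-1},{"travel":[-0.3,1,0],"turn":0,"gripper":-1}]'

```text
t: 29.28
position: [0.3786, 0.1724, 0.253]
tool_rot: [[-0.999, 0.023, 0.039], [-0.04, -0.018, -0.999], [-0.022, -1.0, 0.019]]
force: [1.0, 0.2, 0.2]
grip_width: 0.0879
```

```bash
python3 - <<'E'
from h import *
s=arm.get_state();print(s['position'])
grab('top','top4');grab('side','side4')
a=cv2.imread('pics/top4.png')[170:290,160:460];b=cv2.imread('pics/side4.png')[260:330,260:360]
A=cv2.resize(a,(800,320),interpolation=cv2.INTER_CUBIC);B=cv2.resize(b,(400,280),interpolation=cv2.INTER_CUBIC);c=np.zeros((600,800,3),'uint8');c[:320]=A;c[320:,:400]=B;cv2.imwrite('pics/m4.png',c)
E
```

```text
[0.37863712 0.17237905 0.25299817]
```

View pics/m4.png

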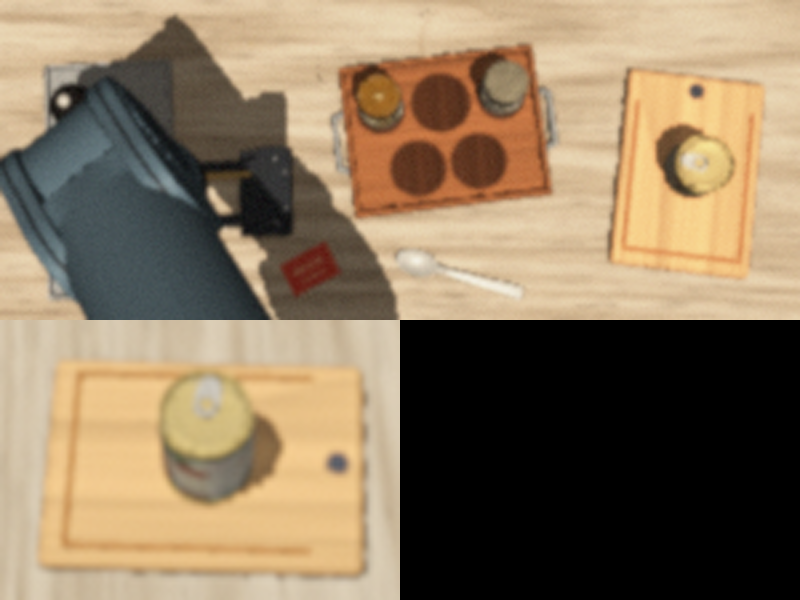

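The tin stands on the board with its top at (703,164), the bystander jars are in place, and the empty inlays show at (417,167) and (479,160). I'll measure these.

```bash
python3 - <<'E'
from h import *
T=load('top4');S=load('side4');p=lambda x,y:(160+x/2.6667-.5,170+y/2.6667-.5);q=lambda x,y:(260+x/4-.5,260+(y-320)/4-.5)
f=lambda a,z:onz(T,*p(*a),z)
print('tin',f((703,164),.088),tri(T,p(703,164),S,q(208,418)))
c=[f(a,.016) for a in[(628,68),(763,83),(748,275),(611,262)]];print('boardT',np.mean(c,0))
c=[onz(S,*q(*a),.016) for a in[(57,362),(362,368),(365,574),(42,568)]];print('boardS',np.mean(c,0),'tinS',onz(S,*q(208,418),.088))
for n,a in[('herb',(417,167)),('mill',(479,160)),('tinpl',(440,102))]:print(n,f(a,.006))
print('a,b',f((506,84),.102),f((380,98),.102))
E
```

```text
tin [ 0.42534166 -0.28999925  0.088     ] (array([ 0.42732382, -0.29182261,  0.07876575]), np.float64(0.0022731189078236944))
boardT [ 0.42464059 -0.28936225  0.016     ]
boardS [ 0.42595253 -0.29271108  0.016     ] tinS [ 0.4283361  -0.29614762  0.088     ]
herb [ 0.42772139 -0.01693739  0.006     ]
mill [ 0.43532139 -0.07996573  0.006     ]
tinpl [ 0.49461134 -0.04004395  0.006     ]
a,b [ 0.49929863 -0.10115389  0.102     ] [0.48501802 0.01895493 0.102     ]
```

>>> jog_arm --commands '[{"travel":[-0.2,1,0],"turn":0,"gripper":-1},{"travel":[-0.2,1,0],"turn":0,"gripper":-1},{"travel":[-0.2,1,0],"turn":0,"gripper":-1},{"travel":[0,1,0],"turn":0,"gripper":-1},{"travel":[0,0.7,0],"turn":0,"gripper":-1},{"travel":[0,0,-1],"turn":0,"gripper":-1},{"travel":[0,0,-1],"turn":0,"gripper":-1},{"travel":[0,0,-1],"turn":0,"gripper":-1}]'

```text
t: 30.38
position: [0.3672, 0.2898, 0.1816]
tool_rot: [[-0.999, 0.032, 0.038], [-0.038, -0.017, -0.999], [-0.031, -0.999, 0.018]]
force: [0.3, -0.6, -0.1]
grip_width: 0.0879
```

>>> jog_arm --commands '[{"travel":[0,0,-1],"turn":0,"gripper":-1},{"travel":[0,0,-1],"turn":0,"gripper":-1},{"travel":[0,0,-0.4],"turn":0,"gripper":-1},{"travel":[0,0,0],"turn":0,"gripper":-1}]'

```text
t: 30.88
position: [0.3691, 0.2862, 0.1202]
tool_rot: [[-0.999, 0.032, 0.035], [-0.035, -0.02, -0.999], [-0.032, -0.999, 0.021]]
force: [0.2, 0.1, 0.2]
grip_width: 0.0881
```

>>> jog_arm --commands '[{"travel":[-0.15,0.15,0],"turn":0,"gripper":-1},{"travel":[0,0,-0.6],"turn":0,"gripper":-1},{"travel":[0,0,-0.25],"turn":0,"gripper":-1},{"travel":[0,0,0],"turn":0,"gripper":-1}]'

```text
t: 31.38
position: [0.3663, 0.2909, 0.0995]
tool_rot: [[-0.999, 0.035, 0.035], [-0.035, -0.018, -0.999], [-0.035, -0.999, 0.019]]
force: [-0.3, -0.0, -0.6]
grip_width: 0.0884
```

>>> jog_arm --commands '[{"travel":[0,0,-0.05],"turn":0,"gripper":0.3},{"travel":[0,0,0],"turn":0,"gripper":0.7},{"travel":[0,0,0],"turn":0,"gripper":1},{"travel":[0,0,0],"turn":0,"gripper":1},{"travel":[0,0,0],"turn":0,"gripper":1},{"travel":[0,0,0.5],"turn":0,"gripper":1},{"travel":[0,0,1],"turn":0,"gripper":1},{"travel":[0,0,1],"turn":0,"gripper":1}]'

```text
t: 32.38
position: [0.3652, 0.2901, 0.1625]
tool_rot: [[-0.999, 0.032, 0.035], [-0.036, -0.02, -0.999], [-0.032, -0.999, 0.021]]
force: [0.2, -0.2, -1.2]
grip_width: 0.0433
```

>>> jog_arm --commands '[{"travel":[0,0,1],"turn":0,"gripper":1},{"travel":[0,0,1],"turn":0,"gripper":1},{"travel":[0.2,-1,0.5],"turn":0.5,"gripper":1},{"travel":[0.2,-1,0],"turn":0.5,"gripper":1},{"travel":[0.2,-1,0],"turn":0,"gripper":1},{"travel":[0.2,-1,0],"turn":0,"gripper":1},{"travel":[0.2,-1,0],"turn":0,"gripper":1},{"travel":[0.2,-1,0],"turn":0,"gripper":1}]'

```text
t: 33.38
position: [0.395, 0.1385, 0.2352]
tool_rot: [[-0.991, 0.041, 0.131], [-0.131, -0.012, -0.991], [-0.039, -0.999, 0.017]]
force: [0.3, -0.5, -1.3]
grip_width: 0.043
```

>>> jog_arm --commands '[{"travel":[0.2,-1,0],"turn":0,"gripper":1},{"travel":[0.2,-1,0],"turn":0,"gripper":1},{"travel":[0.2,-1,0],"turn":0,"gripper":1},{"travel":[0.2,-1,0],"turn":0,"gripper":1},{"travel":[0.2,-1,0],"turn":0,"gripper":1},{"travel":[0.2,-1,0],"turn":0,"gripper":1},{"travel":[0,0,0],"turn":0,"gripper":1}]'

```text
t: 34.25
position: [0.4245, -0.0175, 0.2401]
tool_rot: [[-0.991, 0.045, 0.13], [-0.13, -0.012, -0.991], [-0.043, -0.999, 0.018]]
force: [-0.2, 0.4, -1.5]
grip_width: 0.0429
```

>>> jog_arm --commands '[{"travel":[0.05,0,-1],"turn":0,"gripper":1},{"travel":[0,0,-1],"turn":0,"gripper":1},{"travel":[0,0,-1],"turn":0,"gripper":1},{"travel":[0,0,-1],"turn":0,"gripper":1},{"travel":[0,0,-0.6],"turn":0,"gripper":1},{"travel":[0,0,0],"turn":0,"gripper":1}]'

```text
t: 35.0
position: [0.4259, -0.011, 0.1253]
tool_rot: [[-0.99, 0.049, 0.136], [-0.136, -0.008, -0.991], [-0.048, -0.999, 0.015]]
force: [0.2, -0.3, -1.9]
grip_width: 0.0432
```

>>> jog_arm --commands '[{"travel":[0.1,-0.27,0],"turn":0,"gripper":1},{"travel":[0,0,-0.5],"turn":0,"gripper":1},{"travel":[0,0,-0.2],"turn":0,"gripper":1},{"travel":[0,0,0],"turn":0,"gripper":1}]'

```text
t: 35.5
position: [0.4299, -0.0176, 0.1086]
tool_rot: [[-0.989, 0.052, 0.136], [-0.136, -0.008, -0.991], [-0.051, -0.999, 0.015]]
force: [0.1, -0.5, -0.9]
grip_width: 0.0431
```

>>> jog_arm --commands '[{"travel":[-0.08,0,-0.25],"turn":0,"gripper":1},{"travel":[0,0,-0.1],"turn":0,"gripper":1},{"travel":[0,0,-0.05],"turn":0,"gripper":1},{"travel":[0,0,0],"turn":0,"gripper":1}]'

```text
t: 36.0
position: [0.4309, -0.0167, 0.1005]
tool_rot: [[-0.989, 0.059, 0.137], [-0.137, -0.008, -0.99], [-0.057, -0.998, 0.016]]
force: [0.0, 0.6, -0.8]
grip_width: 0.0431
```

>>> jog_arm --commands '[{"travel":[-0.2,-0.05,0.03],"turn":0,"gripper":1},{"travel":[0,0,0],"turn":0,"gripper":1}]'

```text
t: 36.25
position: [0.4252, -0.018, 0.1011]
tool_rot: [[-0.989, 0.059, 0.137], [-0.138, -0.008, -0.99], [-0.057, -0.998, 0.016]]
force: [0.0, 0.2, -1.5]
grip_width: 0.043
```

>>> jog_arm --commands '[{"travel":[0,0,-0.1],"turn":0,"gripper":1},{"travel":[0,0,-0.05],"turn":0,"gripper":1},{"travel":[0,0,0],"turn":0,"gripper":1}]'

```text
t: 36.62
position: [0.4277, -0.0175, 0.0997]
tool_rot: [[-0.988, 0.064, 0.137], [-0.138, -0.008, -0.99], [-0.062, -0.998, 0.017]]
force: [-1.2, 0.7, -1.0]
grip_width: 0.0432
```

>>> jog_arm --commands '[{"travel":[0,0,-0.02],"turn":0,"gripper":0.1},{"travel":[0,0,0],"turn":0,"gripper":-0.4},{"travel":[0,0,0],"turn":0,"gripper":-1},{"travel":[0,0,0],"turn":0,"gripper":-1},{"travel":[0,0,0.5],"turn":0,"gripper":-1},{"travel":[0,0,1],"turn":0,"gripper":-1},{"travel":[0,0,1],"turn":0,"gripper":-1},{"travel":[0,0,1],"turn":0,"gripper":-1}]'

```text
t: 37.62
position: [0.426, -0.0173, 0.1893]
tool_rot: [[-0.989, 0.06, 0.138], [-0.138, -0.007, -0.99], [-0.058, -0.998, 0.016]]
force: [0.0, -0.1, 0.2]
grip_width: 0.0882
```

>>> jog_arm --commands '[{"travel":[0,0,1],"turn":0,"gripper":-1},{"travel":[0,0,1],"turn":0,"gripper":-1},{"travel":[0.2,1,0.6],"turn":-0.5,"gripper":-1},{"travel":[0.2,1,0],"turn":-0.5,"gripper":-1},{"travel":[0.2,1,0],"turn":0,"gripper":-1},{"travel":[0.2,1,0],"turn":0,"gripper":-1},{"travel":[0.2,1,0],"turn":0,"gripper":-1},{"travel":[0.2,1,0],"turn":0,"gripper":-1}]'

```text
t: 38.62
position: [0.4565, 0.1354, 0.2655]
tool_rot: [[-0.997, 0.069, 0.044], [-0.045, -0.014, -0.999], [-0.068, -0.998, 0.017]]
force: [-0.0, 0.2, 0.0]
grip_width: 0.0879
```

```bash
python3 - <<'E'
from h import *
s=arm.get_state();print(s['position'])
grab('top','top5');grab('side','side5')
a=cv2.imread('pics/top5.png')[170:290,160:380];b=cv2.imread('pics/side5.png')[90:260,245:365]
A=cv2.resize(a,(484,264),interpolation=cv2.INTER_CUBIC);B=cv2.resize(b,(312,442),interpolation=cv2.INTER_CUBIC);c=np.zeros((442,796,3),'uint8');c[:264,:484]=A;c[:,484:]=B;cv2.imwrite('pics/m5.png',c)
E
```

```text
[0.45645718 0.13537978 0.26546785]
```

View pics/m5.png

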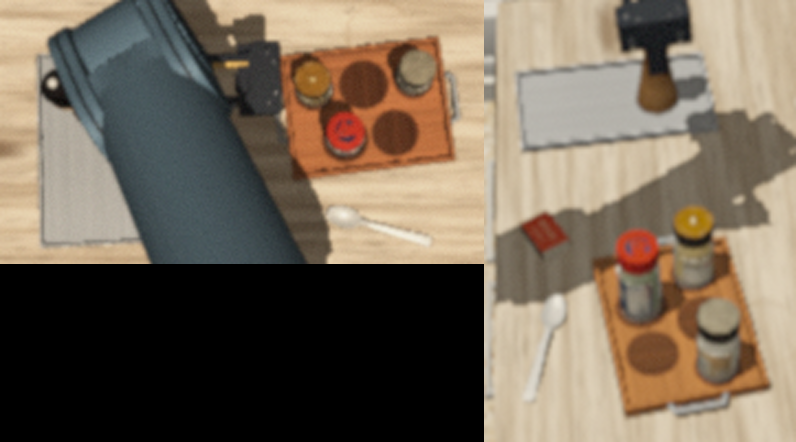

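The herb jar stands upright on its place, with its cap at (345,132) against the same pixel at the start within about 1 px. The mill is still upright on the steel tray. I'll check its position from the earlier clear view.

```bash
python3 - <<'E'
from h import *
T=load('top3');k=480/220
p=lambda x,y:(160+x/k-.5,170+y/k-.5)
print('foot',onz(T,*p(93,103),.026),'head',onz(T,*p(61,86),.185),'tip',onz(T,*p(52,84),.211))
T=load('top5');p=lambda x,y:(160+x/2.2-.5,170+y/2.2-.5);print('herb',onz(T,*p(345.5,132),.115))
S=load('side5');print('herbS',onz(S,245+(637-484)/2.6-.5,90+248/2.6-.5,.115))
E
```

```text
foot [0.46536253 0.28950328 0.026     ] head [0.46526724 0.29016011 0.185     ] tip [0.4639312 0.2934081 0.211    ]
herb [ 0.42470853 -0.0183752   0.115     ]
herbS [ 0.42681223 -0.01999872  0.115     ]
```

>>> jog_arm --commands '[{"travel":[0.2,1,0],"turn":0,"gripper":-1},{"travel":[0.2,1,0],"turn":0,"gripper":-1},{"travel":[0.2,1,0],"turn":0,"gripper":-1},{"travel":[0.2,1,0],"turn":0,"gripper":-1},{"travel":[0,1,0],"turn":0,"gripper":-1},{"travel":[0,1,0],"turn":0,"gripper":-1},{"travel":[0,0.3,0],"turn":0,"gripper":-1},{"travel":[0,0,0],"turn":0,"gripper":-1}]'

```text
t: 39.72
position: [0.4768, 0.2889, 0.2685]
tool_rot: [[-0.997, 0.068, 0.04], [-0.041, -0.019, -0.999], [-0.067, -0.997, 0.021]]
force: [-0.7, -0.8, 0.3]
grip_width: 0.088
```

>>> jog_arm --commands '[{"travel":[-0.35,0,0],"turn":0,"gripper":-1},{"travel":[0,0.1,-1],"turn":0,"gripper":-1},{"travel":[0,0,-1],"turn":0,"gripper":-1},{"travel":[0,0,-0.8],"turn":0,"gripper":-1},{"travel":[0,0,0],"turn":0,"gripper":-1}]'

```text
t: 40.35
position: [0.4669, 0.2852, 0.1978]
tool_rot: [[-0.997, 0.069, 0.034], [-0.036, -0.022, -0.999], [-0.068, -0.997, 0.025]]
force: [-0.8, -0.3, 0.3]
grip_width: 0.0881
```

>>> jog_arm --commands '[{"travel":[0,0.3,0],"turn":0,"gripper":-1},{"travel":[0,0,-0.7],"turn":0,"gripper":-1},{"travel":[0,0,-0.2],"turn":0,"gripper":-1},{"travel":[0,0,0],"turn":0,"gripper":-1}]'

```text
t: 40.85
position: [0.4676, 0.2932, 0.1759]
tool_rot: [[-0.997, 0.071, 0.033], [-0.035, -0.021, -0.999], [-0.071, -0.997, 0.024]]
force: [0.5, -0.0, -0.4]
grip_width: 0.0883
```

>>> jog_arm --commands '[{"travel":[0,0,0],"turn":0,"gripper":0.3},{"travel":[0,0,0],"turn":0,"gripper":0.7},{"travel":[0,0,0],"turn":0,"gripper":1},{"travel":[0,0,0],"turn":0,"gripper":1},{"travel":[0,0,0],"turn":0,"gripper":1}]' --grip_force 20

```text
t: 41.48
position: [0.468, 0.2934, 0.1766]
tool_rot: [[-0.997, 0.072, 0.033], [-0.035, -0.02, -0.999], [-0.072, -0.997, 0.023]]
force: [-0.9, 0.1, -0.5]
grip_width: 0.0397
```

>>> jog_arm --commands '[{"travel":[0,0,0.6],"turn":0,"gripper":1},{"travel":[0,0,1],"turn":0,"gripper":1},{"travel":[0,0,1],"turn":0,"gripper":1},{"travel":[0,0,1],"turn":0,"gripper":1},{"travel":[0,0,1],"turn":0,"gripper":1},{"travel":[0,0,1],"turn":0,"gripper":1},{"travel":[0,0,0.3],"turn":0,"gripper":1}]'

```text
t: 42.35
position: [0.4659, 0.2925, 0.3323]
tool_rot: [[-0.997, 0.071, 0.034], [-0.036, -0.021, -0.999], [-0.07, -0.997, 0.024]]
force: [0.3, 0.7, -2.3]
grip_width: 0.0389
```

>>> jog_arm --commands '[{"travel":[-0.1,-1,0],"turn":0.5,"gripper":1},{"travel":[-0.1,-1,0],"turn":0.5,"gripper":1},{"travel":[-0.1,-1,0],"turn":0,"gripper":1},{"travel":[-0.1,-1,0],"turn":0,"gripper":1},{"travel":[-0.1,-1,0],"turn":0,"gripper":1},{"travel":[-0.1,-1,0],"turn":0,"gripper":1},{"travel":[-0.1,-1,0],"turn":0,"gripper":1},{"travel":[-0.1,-1,0],"turn":0,"gripper":1}]'

```text
t: 43.35
position: [0.4408, 0.0872, 0.3297]
tool_rot: [[-0.989, 0.065, 0.129], [-0.131, -0.016, -0.991], [-0.063, -0.998, 0.024]]
force: [-0.2, 0.1, -2.6]
grip_width: 0.0389
```

>>> jog_arm --commands '[{"travel":[-0.1,-1,0],"turn":0,"gripper":1},{"travel":[-0.1,-1,0],"turn":0,"gripper":1},{"travel":[0,-1,0],"turn":0,"gripper":1},{"travel":[0,-1,0],"turn":0,"gripper":1},{"travel":[0,-1,0],"turn":0,"gripper":1},{"travel":[0,-1,0],"turn":0,"gripper":1},{"travel":[0,-0.3,0],"turn":0,"gripper":1},{"travel":[0,0,0],"turn":0,"gripper":1}]'

```text
t: 44.35
position: [0.4305, -0.0762, 0.3265]
tool_rot: [[-0.99, 0.057, 0.128], [-0.129, -0.016, -0.991], [-0.055, -0.998, 0.023]]
force: [0.4, -0.3, -2.2]
grip_width: 0.0389
```

>>> jog_arm --commands '[{"travel":[0.15,-0.15,-0.7],"turn":0,"gripper":1},{"travel":[0,0,-0.5],"turn":0,"gripper":1},{"travel":[0,0,0],"turn":0,"gripper":1}]'

```text
t: 44.72
position: [0.4343, -0.0767, 0.2957]
tool_rot: [[-0.99, 0.057, 0.132], [-0.133, -0.014, -0.991], [-0.055, -0.998, 0.022]]
force: [-0.6, 0.8, -1.5]
grip_width: 0.0393
```

>>> jog_arm --commands '[{"travel":[0,-0.2,-0.7],"turn":0,"gripper":1},{"travel":[0,0,-0.7],"turn":0,"gripper":1},{"travel":[0,0,-0.7],"turn":0,"gripper":1},{"travel":[0,0,0],"turn":0,"gripper":1}]'

```text
t: 45.22
position: [0.4356, -0.0796, 0.2439]
tool_rot: [[-0.989, 0.06, 0.136], [-0.137, -0.014, -0.991], [-0.058, -0.998, 0.022]]
force: [-0.3, -0.6, -1.6]
grip_width: 0.0393
```

>>> jog_arm --commands '[{"travel":[0,-0.1,-0.7],"turn":0,"gripper":1},{"travel":[0,0,-0.7],"turn":0,"gripper":1},{"travel":[0,0,-0.7],"turn":0,"gripper":1},{"travel":[0,0,-0.2],"turn":0,"gripper":1},{"travel":[0,0,0],"turn":0,"gripper":1}]'

```text
t: 45.85
position: [0.4399, -0.0812, 0.1905]
tool_rot: [[-0.988, 0.069, 0.137], [-0.138, -0.015, -0.99], [-0.066, -0.998, 0.024]]
force: [0.1, 0.7, -2.9]
grip_width: 0.0389
```

>>> jog_arm --commands '[{"travel":[-0.25,0.05,-0.2],"turn":0,"gripper":1},{"travel":[0,0,-0.2],"turn":0,"gripper":1},{"travel":[0,0,0],"turn":0,"gripper":1}]'

```text
t: 46.22
position: [0.4341, -0.0799, 0.1814]
tool_rot: [[-0.988, 0.072, 0.137], [-0.138, -0.015, -0.99], [-0.069, -0.997, 0.025]]
force: [-0.2, -1.8, -2.6]
grip_width: 0.0389
```

>>> jog_arm --commands '[{"travel":[0,0,-0.1],"turn":0,"gripper":1},{"travel":[0,0,-0.06],"turn":0,"gripper":1},{"travel":[0,0,0],"turn":0,"gripper":1}]'

```text
t: 46.6
position: [0.4362, -0.0799, 0.1789]
tool_rot: [[-0.988, 0.076, 0.137], [-0.138, -0.016, -0.99], [-0.073, -0.997, 0.026]]
force: [-0.1, 0.0, -2.1]
grip_width: 0.0388
```

>>> jog_arm --commands '[{"travel":[0,0,-0.08],"turn":0,"gripper":1},{"travel":[0,0,0],"turn":0,"gripper":1}]'

```text
t: 46.85
position: [0.4391, -0.0796, 0.1787]
tool_rot: [[-0.987, 0.082, 0.137], [-0.139, -0.016, -0.99], [-0.079, -0.997, 0.027]]
force: [-0.5, 0.4, -1.7]
grip_width: 0.0391
```

>>> jog_arm --commands '[{"travel":[-0.2,0,-0.05],"turn":0,"gripper":1},{"travel":[0,0,0],"turn":0,"gripper":1}]'

```text
t: 47.1
position: [0.4368, -0.0798, 0.1789]
tool_rot: [[-0.987, 0.088, 0.137], [-0.139, -0.016, -0.99], [-0.085, -0.996, 0.028]]
force: [0.4, 0.5, -1.4]
grip_width: 0.039
```

```bash
python3 - <<'E'
from h import *
s=arm.get_state();print(s['position'],s['q'].round(3),s['force'],s['ft_torque'])
grab('side','side6');b=cv2.imread('pics/side6.png')[150:260,260:370];cv2.imwrite('pics/m6.png',cv2.resize(b,(600,600),interpolation=cv2.INTER_CUBIC))
E
```

```text
[ 0.43680941 -0.07983032  0.17889017] [ 0.29   0.272 -0.248  2.18   0.136  0.612 -1.486] [ 0.417288    0.53159321 -1.35574072] [0.076258   0.06228063 0.01614351]
```

View pics/m6.png

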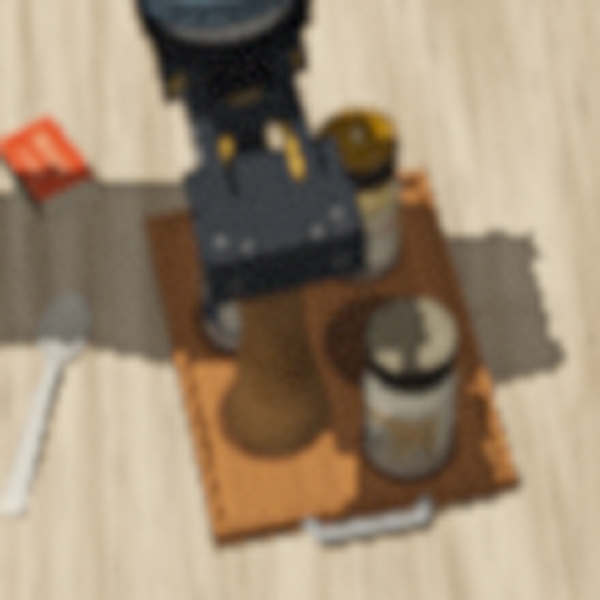

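The mill's foot is at (272,455) in the crop, the same image place as at the start (u 309.9 and v 233.8, against 309.7 and 233.8). It is down on its place, so I'll release.

>>> jog_arm --commands '[{"travel":[0,0,0],"turn":0,"gripper":0.1},{"travel":[0,0,0],"turn":0,"gripper":-0.3},{"travel":[0,0,0],"turn":0,"gripper":-1},{"travel":[0,0,0],"turn":0,"gripper":-1},{"travel":[0,0,0],"turn":0,"gripper":-1},{"travel":[0,0,0.5],"turn":0,"gripper":-1},{"travel":[0,0,1],"turn":0,"gripper":-1},{"travel":[0,0,1],"turn":0,"gripper":-1}]'

```text
t: 48.15
position: [0.4341, -0.0795, 0.2419]
tool_rot: [[-0.987, 0.081, 0.138], [-0.139, -0.015, -0.99], [-0.078, -0.997, 0.026]]
force: [0.9, 0.2, 0.1]
grip_width: 0.0882
```

>>> jog_arm --commands '[{"travel":[0,0,1],"turn":0,"gripper":-1},{"travel":[0,0,1],"turn":0,"gripper":-1},{"travel":[0,1,0],"turn":0,"gripper":-1},{"travel":[0,1,0],"turn":0,"gripper":-1},{"travel":[0,1,0],"turn":0,"gripper":-1},{"travel":[0,1,0],"turn":0,"gripper":-1},{"travel":[0,1,0],"turn":0,"gripper":-1},{"travel":[0,1,0],"turn":0,"gripper":-1}]'

```text
t: 49.15
position: [0.4353, 0.0734, 0.3035]
tool_rot: [[-0.987, 0.093, 0.133], [-0.135, -0.017, -0.991], [-0.09, -0.995, 0.029]]
force: [-0.4, 0.2, -0.1]
grip_width: 0.088
```

>>> jog_arm --commands '[{"travel":[0,1,0],"turn":0,"gripper":-1},{"travel":[0,1,0],"turn":0,"gripper":-1},{"travel":[0,1,0],"turn":0,"gripper":-1},{"travel":[0,0,0],"turn":0,"gripper":-1},{"travel":[0,0,0],"turn":0,"gripper":-1}]'

```text
t: 49.78
position: [0.4349, 0.1516, 0.3075]
tool_rot: [[-0.986, 0.097, 0.136], [-0.138, -0.017, -0.99], [-0.094, -0.995, 0.03]]
force: [-0.0, -0.9, -0.3]
grip_width: 0.0879
```

```bash
python3 - <<'E'
from h import *
s=arm.get_state();print(s['position'],s['t'],s['force'])
grab('top','top7');grab('side','side7')
a=cv2.imread('pics/top7.png')[178:258,280:380];b=cv2.imread('pics/side7.png')[160:260,270:370]
cv2.imwrite('pics/m7.png',np.hstack([cv2.resize(a,(400,320),interpolation=cv2.INTER_CUBIC),cv2.resize(b,(320,320),interpolation=cv2.INTER_CUBIC)]))
E
```

```text
[0.43489443 0.15163866 0.30746154] 49.775 [-0.03410965 -0.92796472 -0.28532346]
```

View pics/m7.png

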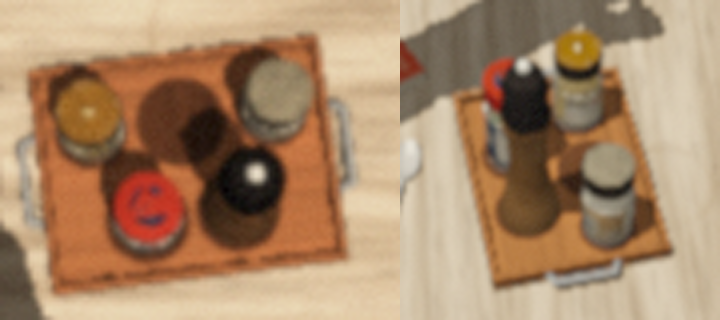

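In the crop, everything stands within about 1 camera pixel (roughly 2–3 mm) of its first-picture place:

| Thing | Now | At start |
|---|---|---|
| Red cap | (148,206) | (147.5,204) |
| Mill tip | (257,175) | (256,178) |
| Jar a | (276,88) | (279,90) |
| Jar b | (89,113) | (88.5,113) |

The arm is clear of everything, so I'll hand in.

```bash
python3 -c "
from plant import arm
print(arm.finish_job())"
```

```text
the job is handed in; nothing more can be done
None
```

The task is done and handed in at about 50 s. I moved the mill and then the herb jar upright to the steel side tray, and set the tin on the middle of the chopping board. Then I put the herb jar and the mill back in their places. The job gives no verdict, so the results below are from my own camera checks.

- **Mill, herb jar and the two other jars:** the last pictures show all four upright within about 1 camera pixel (2–3 mm) of where they started; the limit is 15 mm.
- **Tin:** measured right after placing, it stood upright about 1–4 mm from the board's middle. I did not look at it again, but the arm never went back there. The two cameras differed by up to 6 mm on its position. Combining both views put its top at 79 mm instead of the expected 88 mm, which I put down to calibration and how closely I could read the pixels.
- **Tool tilt:** the tool drifted slowly to about 0.1 rad (roughly 6°) off vertical over the run, because the moves cannot correct tilt. The mill was still set down upright.
- **At hand-in:** the arm was clear of everything, with the TCP at 0.31 m height beside the spice tray.

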